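# Open the screen carton and hold its lid at the balance point

## Task

The delivery carton of phone screens is to be inspected, but its inner lid has no stay and drops either way. Fold both cardboard side flaps well back over the outside of the carton, then take the lid by its orange bar, swing it up to the point where it balances (a little short of upright) and finish there, still gripping the bar and holding the lid steady for the inspection. Do not fling the lid or let it fall, and leave the other things on the bench where they are.

Things in the scene. Friction and masses are not known exactly. Their poses are not given: they have to be found in the camera images.
- carton: Open-topped cardboard carton, 250 (its x) x 175 (its y) x 110 mm high, walls 5 mm, fixed to the bench. Origin: centre of its underside, on the bench; z up; its x axis points from the robot's side to the far side. End flaps already folded down outside. Foam tray with screens up to 48 mm, under the lid
- flap_left (a joint): Flap, 240 x 65 wide x 4 mm, hinged on the carton's +y rim (carton y = +87.5, z = 110 mm). Rad: 0 = closed, level over the carton; 1.57 upright; 2.8 stop. Well back: beyond 2.0. Starts ajar at 0.7 to 1.1, at least 75 mm between the two free edges. Crease slightly stiff: stays where left, yields to about 1 N across the flap; a flat sideways push on the edge can jam, so follow its arc upwards
- flap_right (a joint): The same flap mirrored, on the carton's -y rim (hinge at carton y = -87.5, z = 110 mm); same joint values and behaviour
- lid (a joint): Grey rigid lid inside the carton, below the rim, about 0.4 kg. Rad: 0 = closed, level; 1.57 = panel upright; 2.0 = stop, leaning back over the far rim. Opening lifts its near edge up and away from the robot. Hinge almost free: it falls shut or back unless held. Balances at 1.35 rad: panel 12 to 13 degrees short of upright, free edge leaning towards the robot
- lid_hinge (a point): Middle of the lid's hinge axis, at carton x = +95, y = 0, z = 61 mm; axis along the carton's y, at mid-thickness of the panel. Panel: 115 from the hinge x 140 wide x 8 mm, with a black rubber cushion 50 x 90 x 30 mm on its top face, 20 to 70 mm from the hinge
- grip_bar: Orange bar, 14 mm diameter, 90 mm long, on two brackets beyond the lid's near edge; origin at its centre, length along its y. Lid shut: at carton x = -45, y = 0, z = 89 mm (140 mm from the hinge along the lid, 28 mm above it); 25 mm clear of the panel's edge, 68 mm of the near wall. A free roller about its length: a gripper pinching it across from above can stay pointing down as the lid swings
- phone: Grey phone, 150 x 73 x 8 mm, lying on the blue mat; bystander. Origin: centre of its underside
- screwdriver: Small screwdriver, 150 mm long, lying beside the carton (-y); bystander. Origin near its middle
- flux_jar: Small jar with a black cap, 38 mm diameter, 32 mm high, beside the carton (+y); bystander. Origin: centre of its underside
- spray_can: Yellow spray can, 66 mm diameter, 190 mm high, to the right; bystander. Origin: centre of its underside
- solder_spool: Green spool, 56 mm diameter, 30 mm high, beside the carton; bystander. Origin: centre of its underside
- screw_tray: White screw tray with four compartments, 120 x 90 x 25 mm, near right; bystander. Origin: centre of its underside
- tip_cleaner: Small brass bowl, 64 mm diameter, 40 mm high, beside the carton; bystander. Origin: centre of its underside

How it is judged (in metres and radians):
On the way, in this order (a step that is already met when the one before it is completed fails the run):
1. both side flaps folded well back outside the carton, the lid still shut (value of joint each of flap_left, flap_right above 2 rad and value of joint lid below 0.2 rad), for 0.2 s.
2. the lid is at its balance point, held by the orange bar (value of joint lid between 1.23 and 1.47 rad and contact force between the fingers and grip_bar above 2 N), for 0.3 s.
At the end, for the whole second after the job is handed in: The robot finishes while holding: fingers gripping the orange bar (over 2 N), the lid within 0.12 rad (7 degrees) of its balance point at 1.35 rad and still (under 0.15 rad/s), both flaps still folded back (beyond 1.9 rad) (all of step 2 and value of joint each of flap_left, flap_right above 1.9 rad and velocity of joint lid between -0.15 and 0.15 rad/s); the arm keeps its last pose, push and grip.
It fails at once if the lid is flung or falls (faster than 3 rad/s) (velocity of joint lid above 3 rad/s or velocity of joint lid below -3 rad/s).
It fails at once if the lid goes over backwards (beyond 1.75 rad) (value of joint lid above 1.75 rad).
It fails at once if another thing on the bench is moved more than 30 mm (distance of any of phone, screwdriver, flux_jar, spray_can, solder_spool, screw_tray, tip_cleaner from where it was at the start of the episode above 0.03 m).
It also fails if it takes over 64 s, if anything falls off the work surface, if the arm or the gripper's body presses on something with over 40 N, if the wrist force passes 120 N, or if a joint passes its speed limit or range.

## Robot

A 6-joint arm with a two-finger parallel gripper is mounted at the origin on the work surface. World frame = base frame: x ahead of the robot, y to its left, z up, the work surface at z = 0. Lengths are in mm, angles in degrees, forces in N, time in s.
With the tool pointing down it reaches from about 350 to 850 mm from the base axis. Payload 8.1 kg.
Tool frame: the origin (TCP) lies midway between the tips of the shut fingers; the grasp point (between the pads) lies 19 mm behind it; z points along the fingers, y is the line along which they close (so a half turn about z gives the same grasp; the last joint's range is limited). The gripper opens to 85 mm and grips with 20 to 120 N. Pads are 22 mm wide; open, the fingers measure 114 mm over their backs; the gripper's body (76 mm by 85 mm) begins 54 mm behind the grasp point. The pads swing forward as they close: fully open they stand 13 mm farther back than shut.
Start: joints at [64.206, 7.471, 85.268, -0, 87.261, -4.893], TCP at [214.036, 560.53, 231.292] pointing down, gripper open.
Joint ranges: [-169.43, 169.43], [-51.17, 129.36], [1.28, 143.12], [-76.62, 256.62], [0, 156.53], [-152.29, 152.29]. Speed limits (degrees/s): [136.94, 136.94, 159.86, 180, 180, 180].

## Interface

Orientations are given as [roll, pitch, yaw] about the fixed x, y, z axes, in that order (R = Rz(yaw) Ry(pitch) Rx(roll)).
In Python, from bench import r, cams, job gives the robot as it stands (r), with the cameras (cams) and the job (job).
- The arm moves only by the tool steer_hand, called after "Request:" in YAML: its name, and indented under it one key for each argument. Schema: {"type":"object","properties":{"deltas":{"type":"array","items":{"type":"object","properties":{"wx":{"type":"number"},"wy":{"type":"number"},"wz":{"type":"number"},"dx":{"type":"number"},"dy":{"type":"number"},"dz":{"type":"number"},"aperture":{"type":"number"}},"additionalProperties":false,"required":["aperture"]},"minItems":1,"maxItems":8},"grip_force":{"type":"number"},"only":{"type":"string"},"quiet":{"type":"boolean"},"lines":{"type":"string"}},"required":["deltas"],"additionalProperties":false}. deltas is a list of rows, 1 to 8 of them, each an object with the fields wx, wy, wz (a rotation vector in normalised numbers (1 is 60 degrees)), dx, dy, dz (the shift in a scale on which 1.0 is 500 mm), aperture (the finger opening in mm); a field left out counts as zero (the opening has to be given); each row is the pose to reach, as a shift and turn from the pose commanded when the call began, along the tool's axes at that moment; what a row does not reach only later rows make up. A row lasts 1/8 s, in which the tool goes at most 62.5 mm and 10.7 degrees, less where a joint would pass 70% of its speed; a pose out of reach is approached as far as the arm can. The fingers move at their own pace and stop on an object; grip_force is the grip in N (left out, the last holds). Time passes only in rows, so rows that do not move let the fingers close. The tool returns the time, the measured TCP pose, the force, the opening and the grip force at its end. only (a regular expression) keeps the lines of the reply that match it, lines (a string "A,B") keeps lines A to B, and quiet returns only ok. No shift or turn number may pass 1 either way. Input that does not fit is refused with a message, and nothing moves.
- r.sense(): the state, without advancing time (a new reading comes with each control period).
- cams.snapshot(name): name is "side" or "top"; returns a dict with "pixels" (384x512x3 uint8, blue, green, red), "fx", "fy", "cx", "cy" (pixels), "pose" (4x4, takes a point from camera to world coordinates). Camera axes: x right, y up, looking along -z (the intrinsics and any distortion apply to the point x, -y, -z); pixel columns grow to the right and rows downward; lengths in mm; the calibration is good to about 2 mm. A picture is of the moment at which its call begins. There is no depth.
- job.hand_in(): hands the job in; it is judged then, once.
The state is a dict: "time": time; "joint_pos": joint angles; "qd": joint speeds; "joint_efforts": joint torques, N m; "tool_pos": TCP position; "tcp_rot": TCP orientation; "ft_force": force on the tool from outside, world axes, zero at the start; "wrist_torque": the same for the moment, N m; "finger_gap": finger opening in mm; "grip_force": force on a finger pad.
Only numpy, scipy, OpenCV 4.12 (cv2) and the standard library are available. Lean on these libraries where they do the work, as an engineer would, in place of code of your own. Each camera call takes 0.05 s, during which the arm holds its last target. There are 200 camera calls.

## Working session

There is one attempt and no reset: what is moved stays moved. The work goes in short steps, Python scripts to look and compute and a tool call to move; the robot and the scene stay as the last step left them, time stands still between calls to the robot, and variables do not carry over. Pictures are saved under pics/ and viewed, at most 10 in all, crops included, and the job is handed in when it is done.

```bash
ls; mkdir -p pics
```

Run:
```python
from bench import r, cams, job
import cv2
for n in("side","top"):
    s=cams.snapshot(n); cv2.imwrite(f"pics/{n}0.png",s["pixels"]); print(n,{k:s[k] for k in s if k!="pixels"})
print(r.sense())
```

```text
bench.py
pics
side {'fx': 423.82870421369006, 'fy': 423.82870421369006, 'cx': 260.3410711962524, 'cy': 193.08676712035185, 'pose': array([[ 9.76055083e-01,  1.55644868e-01, -1.51957725e-01,
         2.81464793e+02],
       [-2.17463837e-01,  6.81845036e-01, -6.98424531e-01,
        -9.83939433e+02],
       [-5.09457332e-03,  7.14746124e-01,  6.99365444e-01,
         1.13776320e+03],
       [ 0.00000000e+00,  0.00000000e+00,  0.00000000e+00,
         1.00000000e+00]])}
top {'fx': 359.07673025378534, 'fy': 359.07673025378534, 'cx': 258.3668311016356, 'cy': 192.66539697140902, 'pose': array([[-2.48726973e-02,  9.93296773e-01, -1.12884324e-01,
         3.95160071e+02],
       [-9.99677065e-01, -2.41251061e-02,  7.98405814e-03,
         3.99547452e+01],
       [ 5.20719289e-03,  1.13046455e-01,  9.93576059e-01,
         1.15674781e+03],
       [ 0.00000000e+00,  0.00000000e+00,  0.00000000e+00,
         1.00000000e+00]])}
{'time': 0.1, 'joint_pos': array([ 6.42055316e+01,  7.51086680e+00,  8.53236132e+01, -1.27327441e-03,
        8.72613349e+01, -4.89357963e+00]), 'qd': array([-0.06639451, -0.0406245 , -0.16372169, -0.02518825, -0.03230343,
       -0.0538666 ]), 'joint_efforts': array([ 9.89041764e-04, -5.70945704e+01, -5.01946092e+01, -2.04461003e-04,
        7.91191414e-03,  4.63158744e-05]), 'tool_pos': array([213.82624373, 560.07337508, 230.34293816]), 'tcp_rot': array([-1.79904426e+02, -6.90642932e-03,  1.59099167e+02]), 'ft_force': array([-0.01863519, -0.11985048, -1.09326966]), 'wrist_torque': array([0.01838338, 0.03898328, 0.0533756 ]), 'grip_force': 0.0, 'finger_gap': 85.26971604563128}
```

View pics/side0.png

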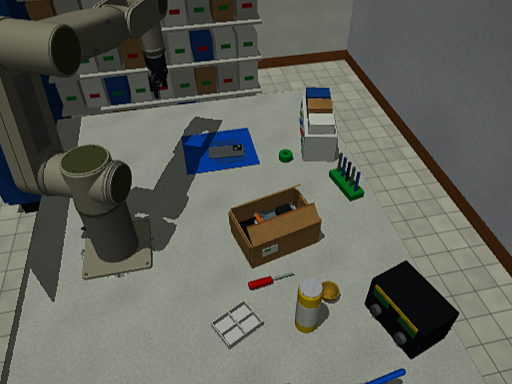

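View pics/top0.png

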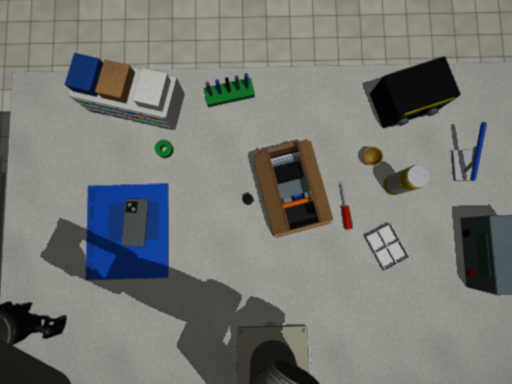

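The side view shows the carton near (275,225) and the orange bar near (262,217). In the top view the carton is near (292,187), the bar near (294,202), the jar at (248,199) and the screwdriver at (346,208). I'll enlarge both.

Run:
```python
import cv2,numpy as np
a=cv2.imread("pics/top0.png")[132:242,240:360]; b=cv2.imread("pics/side0.png")[175:275,215:335]
f=lambda i:cv2.resize(i,None,fx=5,fy=5,interpolation=cv2.INTER_CUBIC)
cv2.imwrite("pics/topc.png",f(a)); cv2.imwrite("pics/sidec.png",f(b))
```

```text
(no output)
```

View pics/topc.png

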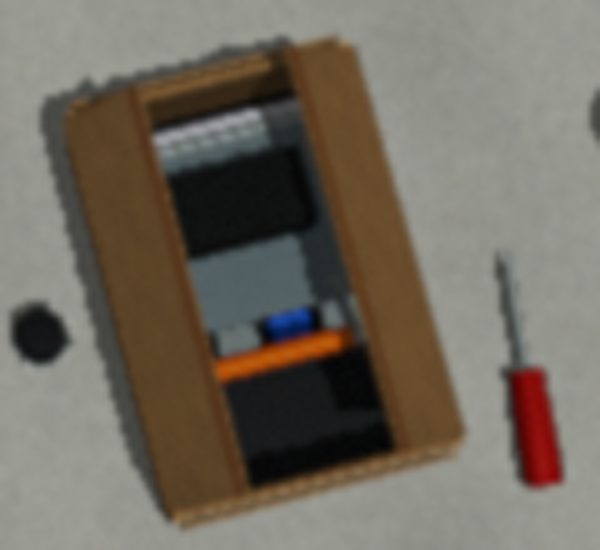

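View pics/sidec.png

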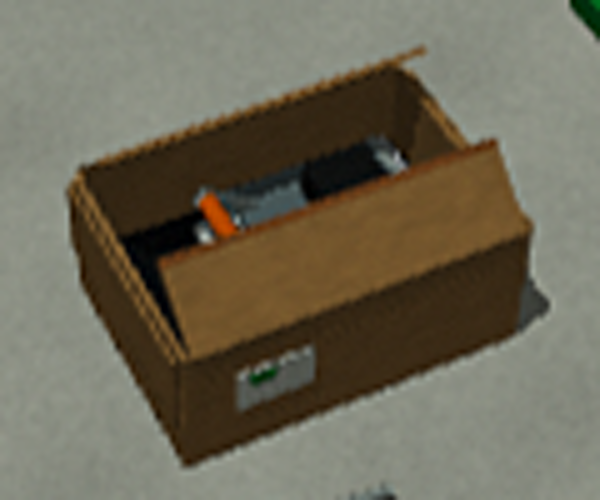

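Create h.py:
```python
import numpy as np
from bench import r, cams, job
from scipy.optimize import least_squares
CAM={}
def cam(n):
    if n not in CAM: CAM[n]=cams.snapshot(n)
    return CAM[n]
def ray(n,p):
    s=cam(n); d=s["pose"][:3,:3]@np.array([(p[0]-s["cx"])/s["fx"],-(p[1]-s["cy"])/s["fy"],-1]); return s["pose"][:3,3],d
def onz(n,p,z):
    o,d=ray(n,p); return o+d*(z-o[2])/d[2]
def proj(n,P):
    s=cam(n); q=s["pose"][:3,:3].T@(np.asarray(P)-s["pose"][:3,3]); return np.array([s["cx"]-s["fx"]*q[0]/q[2], s["cy"]+s["fy"]*q[1]/q[2]])
def w2(c,P):  # carton->world
    x,y,t=c; C,S=np.cos(t),np.sin(t); return np.array([x+C*P[0]-S*P[1],y+S*P[0]+C*P[1],P[2]])
```

Run:
```python
from h import *
T=lambda u,v:(u/5+240-.4,v/5+132-.4); S=lambda u,v:(u/5+215-.4,v/5+175-.4)
obs=[("top",T(172,520),(-125,87.5,110)),("top",T(462,443),(-125,-87.5,110)),("top",T(68,110),(125,87.5,110)),("top",T(350,40),(125,-87.5,110)),
("side",S(183,360),(-125,-87.5,110)),("side",S(78,172),(-125,87.5,110)),("side",S(530,232),(125,-87.5,110)),("side",S(188,465),(-125,-87.5,0))]
f=lambda c:np.concatenate([proj(n,w2(c,P))-p for n,p,P in obs])
s=least_squares(f,[560,-30,0.2]);print(s.x,np.degrees(s.x[2]));print(s.fun.reshape(-1,2).round(1))
c=s.x
for n,ps,sg in(("top",[T(135,90),T(240,488)],1),("top",[T(290,48),T(402,455)],-1),("side",[S(162,265),S(495,142)],-1),("side",[S(80,170),S(424,50)],1)):
  q=least_squares(lambda q:np.concatenate([proj(n,w2(c,(x,sg*(87.5-65*np.cos(q[0])),110+65*np.sin(q[0]))))-p for x,p in zip(([120,-120] if n=="top" else [-120,120]),ps)]),[.9])
  print(n,sg,q.x,q.fun.round(1))
for P in((-45,45,89),(-45,-45,89),(-45,0,89)): print(w2(c,P).round(1),(proj("top",w2(c,P))-[239.6,131.6])*5,(proj("side",w2(c,P))-[214.6,174.6])*5)
j=onz("top",T(40,333),32);print("jar",j)
for p in((500,255),(520,370),(540,480)):print("driver",onz("top",T(*p),10))
print("can",onz("top",(416,177),190),"bowl",onz("top",(372,156),40),"tray",onz("top",(386,246),25))
```

```text
[ 5.29265629e+02 -6.80836840e+01  2.21564412e-01] 12.694705686875734
[[-0.1 -0.1]
 [ 0.1  0.6]
 [-0.3 -0.2]
 [ 0.2 -0.2]
 [ 0.1  0. ]
 [-0.5  0.3]
 [ 0.8 -0.5]
 [-0.2  0.2]]
top 1 [0.93245961] [-0.1 -1.9  0.3  1.2]
top -1 [0.81322391] [-0.  -0.7 -0.3 -0.2]
side -1 [0.78583776] [-0.7 -1.6  0.4 -1.1]
side 1 [0.8728625] [ 4.6 -2.   1.5 -0.2]
[475.5 -34.1  89. ] [205.26878488 370.96927804] [211.09623649 199.01882005]
[ 495.3 -121.9   89. ] [350.93854678 334.39041176] [269.82495792 291.52803368]
[485.4 -78.   89. ] [278.20332445 352.65481981] [239.8477948  244.30814332]
jar [506.24801084  65.2216805   32.        ]
driver [ 551.773529   -232.25087743   10.        ]
driver [ 477.10248594 -241.32641382   10.        ]
driver [ 406.66475967 -250.43990459   10.        ]
can [ 537.57102211 -399.03101427  190.        ] bowl [ 630.31273625 -332.30543349   40.        ] tray [ 346.35195808 -363.735584     25.        ]
```

The fitted pose puts the carton at (529,-68) with yaw 12.7°, with the flaps at about 0.9 and 0.8 rad. The bar's fitted position agrees with the picture. Next I'll work out the approach move.

Add to h.py:
```python
from scipy.spatial.transform import Rotation as Ro
C=np.array([529.27,-68.08,0.2216])
def togo(P,yaw=np.degrees(C[2])+90,n=1):
    s=r.sense(); R=Ro.from_euler("xyz",s["tcp_rot"],degrees=True); G=Ro.from_euler("xyz",[180,0,yaw],degrees=True)
    print((R.inv()*G).as_rotvec(degrees=True).round(1),R.inv().apply(w2(C,P)-s["tool_pos"]).round(1))
```

```bash
python3 -c "
from h import *
togo((0,0,190))"
```

```text
[-0.1  0.  56.4] [-518.8 -474.3   41.1]
```

The manual's scale: shifts go in shares of 500 mm and turns go in shares of 60 degrees. Converting my numbers, -338 mm is -0.676, -308 mm is -0.616, 40 degrees is 0.6667.

Request:
steer_hand:
  deltas:
    - {"wz": 0.0833,"dx": -0.08,"dy": -0.072,"aperture": 0}
    - {"wz": 0.1667,"dx": -0.16,"dy": -0.144,"aperture": 0}
    - {"wz": 0.25,"dx": -0.244,"dy": -0.224,"aperture": 0}
    - {"wz": 0.3333,"dx": -0.328,"dy": -0.3,"aperture": 0}
    - {"wz": 0.4167,"dx": -0.414,"dy": -0.38,"aperture": 0}
    - {"wz": 0.5,"dx": -0.5,"dy": -0.456,"aperture": 0}
    - {"wz": 0.5833,"dx": -0.588,"dy": -0.536,"aperture": 0}
    - {"wz": 0.6667,"dx": -0.676,"dy": -0.616,"aperture": 0}

```text
time: 1.2
tool_pos: [420.4, 150.4, 231.4]
tcp_rot: [180.0, 0.0, 118.9]
ft_force: [0.6, 0.8, 0.6]
finger_gap: 0.1
grip_force: 0.0
```

```bash
python3 -c "
from h import *
togo((0,0,190))"
```

```text
[ 0.   0.  16.2] [-243.9  -10.5   41.5]
```

In the tool's units: -244 mm is -0.488, -225 mm is -0.45, 16.2 degrees is 0.27.

Request:
steer_hand:
  deltas:
    - {"wz": 0.0667,"dx": -0.09,"dy": -0.004,"aperture": 0}
    - {"wz": 0.1333,"dx": -0.18,"dy": -0.008,"aperture": 0}
    - {"wz": 0.2,"dx": -0.28,"dy": -0.012,"aperture": 0}
    - {"wz": 0.27,"dx": -0.38,"dy": -0.016,"aperture": 0}
    - {"wz": 0.27,"dx": -0.45,"dy": -0.02,"dz": 0.04,"aperture": 0}
    - {"wz": 0.27,"dx": -0.488,"dy": -0.021,"dz": 0.08,"aperture": 0}
    - {"wz": 0.27,"dx": -0.488,"dy": -0.021,"dz": 0.082,"aperture": 0}
    - {"wz": 0.27,"dx": -0.488,"dy": -0.021,"dz": 0.082,"aperture": 0}

```text
time: 2.2
tool_pos: [529.2, -65.6, 190.7]
tcp_rot: [-180.0, -0.0, 102.9]
ft_force: [0.1, 0.5, 0.4]
finger_gap: -0.1
grip_force: 0.0
```

```bash
python3 -c "
from h import *
togo((0,0,122))"
```

```text
[-0.  -0.   0.2] [-2.5 -0.5 68.7]
```

In the tool's units: 76 mm is 0.152, 66 mm is 0.132.

Request:
steer_hand:
  deltas:
    - {"dz": 0.07,"aperture": 0}
    - {"dz": 0.132,"aperture": 0}
    - {"dx": 0.032,"dz": 0.132,"aperture": 0}
    - {"dx": 0.064,"dz": 0.132,"aperture": 0}
    - {"dx": 0.084,"dz": 0.124,"aperture": 0}
    - {"dx": 0.104,"dz": 0.114,"aperture": 0}
    - {"dx": 0.128,"dz": 0.106,"aperture": 0}
    - {"dx": 0.152,"dz": 0.1,"aperture": 0}

```text
time: 3.2
tool_pos: [512.4, 8.7, 140.9]
tcp_rot: [180.0, 0.0, 102.9]
ft_force: [0.8, -1.6, -0.3]
finger_gap: 0.1
grip_force: 0.4
```

Request:
steer_hand:
  deltas:
    - {"dx": 0.024,"dz": -0.004,"aperture": 0}
    - {"dx": 0.048,"aperture": 0}
    - {"dx": 0.072,"dz": 0.006,"aperture": 0}
    - {"dx": 0.096,"dz": 0.012,"aperture": 0}
    - {"dx": 0.112,"dz": 0.016,"aperture": 0}
    - {"dx": 0.112,"dz": 0.016,"aperture": 0}

```text
time: 3.95
tool_pos: [499.6, 63.2, 131.9]
tcp_rot: [-180.0, -0.0, 103.0]
ft_force: [0.0, 0.4, -0.3]
finger_gap: 0.6
grip_force: 0.0
```

Run:
```python
from h import *
import cv2
togo((0,0,122))
p=[cv2.resize(cam(n)["pixels"][a:a+130,b:b+150],None,fx=2.6,fy=2.6) for n,a,b in(("top",122,225),("side",155,200))]
cv2.imwrite("pics/left1.png",np.hstack(p))
```

```text
[-0.  -0.   0.3] [-134.6   -0.5    9.9]
```

View pics/left1.png

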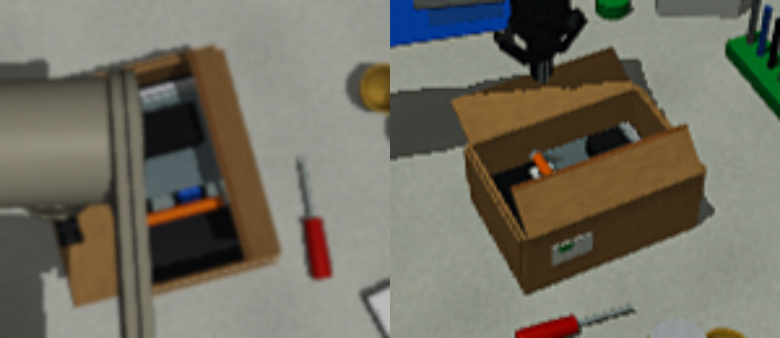

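The left flap is now leaning outward, with its near free corner at panel pixel (453,98). I'll measure its angle from that corner, then retract the fingers to the middle.

In the tool's units: -135 mm is -0.27, -80 mm is -0.16.

Request:
steer_hand:
  deltas:
    - {"dz": -0.08,"aperture": 0}
    - {"dx": -0.05,"dz": -0.116,"aperture": 0}
    - {"dx": -0.16,"dz": -0.116,"aperture": 0}
    - {"dx": -0.27,"dz": -0.116,"aperture": 0}
    - {"dx": -0.27,"dz": -0.06,"aperture": 0}
    - {"dx": -0.27,"aperture": 0}
    - {"dx": -0.27,"dz": 0.02,"aperture": 0}

```text
time: 4.92
tool_pos: [528.7, -69.3, 120.2]
tcp_rot: [-179.8, -0.1, 102.8]
ft_force: [-0.0, -1.3, -0.0]
finger_gap: -0.2
grip_force: 0.0
```

Run:
```python
from h import *
togo((0,0,122))
for q in(1.9,2.1,2.3,2.5,2.7):
  P=[w2(C,(x,87.5-65*np.cos(q),110+65*np.sin(q))) for x in(-120,120)]
  print(q,[((proj("side",p)-[200,155])*2.6+[390,0]).round() for p in P])
```

```text
[-0.2 -0.1  0.1] [ 1.1  0.9 -1.8]
1.9 [array([462.,  95.]), array([630.,  41.])]
2.1 [array([458.,  93.]), array([625.,  39.])]
2.3 [array([456.,  92.]), array([621.,  38.])]
2.5 [array([454.,  93.]), array([618.,  40.])]
2.7 [array([452.,  96.]), array([616.,  43.])]
```

In the tool's units: -96 mm is -0.192, -84 mm is -0.168.

Request:
steer_hand:
  deltas:
    - {"dx": -0.028,"aperture": 0}
    - {"dx": -0.056,"aperture": 0}
    - {"dx": -0.076,"dz": -0.01,"aperture": 0}
    - {"dx": -0.096,"dz": -0.022,"aperture": 0}
    - {"dx": -0.12,"dz": -0.032,"aperture": 0}
    - {"dx": -0.144,"dz": -0.038,"aperture": 0}
    - {"dx": -0.168,"dz": -0.038,"aperture": 0}
    - {"dx": -0.192,"dz": -0.034,"aperture": 0}

```text
time: 5.98
tool_pos: [551.7, -163.3, 139.1]
tcp_rot: [-180.0, -0.0, 102.9]
ft_force: [0.1, 1.1, 1.0]
finger_gap: -0.1
grip_force: 0.3
```

Request:
steer_hand:
  deltas:
    - {"dx": -0.024,"dz": 0.004,"aperture": 0}
    - {"dx": -0.048,"dz": 0.01,"aperture": 0}
    - {"dx": -0.072,"dz": 0.016,"aperture": 0}
    - {"dx": -0.076,"dz": 0.016,"aperture": 0}
    - {"dx": -0.076,"dz": -0.06,"aperture": 0}
    - {"dx": -0.04,"dz": -0.12,"aperture": 0}
    - {"dx": 0.08,"dy": -0.04,"dz": -0.12,"aperture": 0}
    - {"dx": 0.19,"dy": -0.08,"dz": -0.12,"aperture": 70}

```text
time: 6.98
tool_pos: [490.8, -77.7, 199.9]
tcp_rot: [179.9, 0.0, 102.9]
ft_force: [-0.2, 0.9, 0.7]
finger_gap: 17.2
grip_force: 0.0
```

Request:
steer_hand:
  deltas:
    - {"dx": 0.08,"dy": -0.01,"aperture": 60}
    - {"dx": 0.08,"dy": -0.01,"aperture": 60}
    - {"dx": 0.08,"dy": -0.01,"aperture": 60}

```text
time: 7.35
tool_pos: [477.8, -41.2, 199.7]
tcp_rot: [180.0, 0.0, 102.9]
ft_force: [-0.3, 0.2, 0.5]
finger_gap: 60.3
grip_force: 0.0
```

Run:
```python
from h import *
import cv2
togo((-45,0,130))
p=[cv2.resize(cam(n)["pixels"][a:a+130,b:b+150],None,fx=2.6,fy=2.6) for n,a,b in(("top",122,225),("side",155,200))]
cv2.imwrite("pics/right1.png",np.hstack(p))
for q in(1.9,2.1,2.3,2.5,2.7):
  P=[w2(C,(x,-87.5+65*np.cos(q),110+65*np.sin(q))) for x in(-120,120)]
  print(q,[((proj("side",p)-[200,155])*2.6+[390,0]).round() for p in P])
```

```text
[0.  0.  0.2] [-37.5  -0.9  69.7]
1.9 [array([534., 216.]), array([716., 149.])]
2.1 [array([538., 226.]), array([721., 159.])]
2.3 [array([542., 237.]), array([725., 169.])]
2.5 [array([546., 248.]), array([728., 179.])]
2.7 [array([548., 258.]), array([730., 189.])]
```

View pics/right1.png

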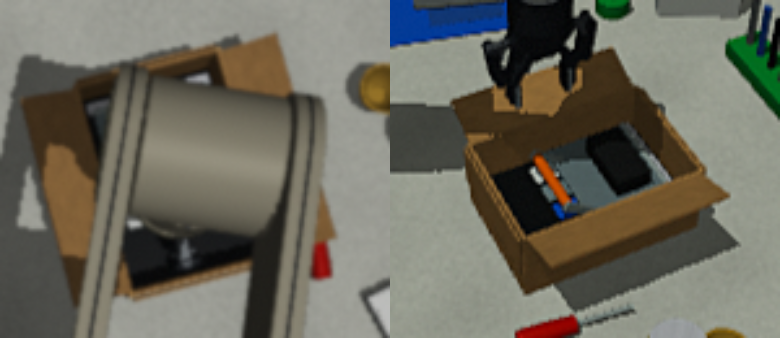

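Both flaps are well back: the right near corner at (550,264) corresponds to about 2.7 rad. The bar is fully visible, from (540,157) to (570,205), so I'll measure it before descending.

Run:
```python
from h import *
import cv2
b=cv2.cvtColor(cam("side")["pixels"],cv2.COLOR_BGR2HSV)
m=cv2.inRange(b,(5,180,100),(16,255,255)); m[:210]=0;m[245:]=0;m[:,:250]=0;m[:,280:]=0
m[:]=m; v,u=np.nonzero(m);print(len(u),u.min(),u.max(),v.min(),v.max())
c=(u.mean(),v.mean());print(c,proj("side",w2(C,(-45,0,89))),onz("side",c,92),w2(C,(-45,0,92)))
togo((-45,0,70))
```

```text
81 256 268 215 233
(np.float64(261.679012345679), np.float64(223.64197530864197)) [262.57081383 223.46091904] [481.75453032 -80.6849556   92.        ] [485.37038352 -77.97058505  92.        ]
[-0.   0.   0.1] [-36.9  -0.6 129.3]
```

In the tool's units: 129 mm is 0.258, 115 mm is 0.23.

Request:
steer_hand:
  deltas:
    - {"dx": -0.04,"dy": -0.002,"dz": 0.02,"aperture": 60}
    - {"dx": -0.076,"dy": -0.004,"dz": 0.08,"aperture": 60}
    - {"dx": -0.076,"dy": -0.004,"dz": 0.14,"aperture": 60}
    - {"dx": -0.076,"dy": -0.004,"dz": 0.19,"aperture": 60}
    - {"dx": -0.076,"dy": -0.004,"dz": 0.23,"aperture": 60}
    - {"dx": -0.076,"dy": -0.004,"dz": 0.258,"aperture": 60}
    - {"dx": -0.076,"dy": -0.004,"dz": 0.258,"aperture": 60}
  grip_force: 30

```text
time: 8.38
tool_pos: [483.2, -78.7, 69.1]
tcp_rot: [-179.9, -0.1, 102.9]
ft_force: [-0.4, -0.3, 0.8]
finger_gap: 60.0
grip_force: 0.0
```

Request:
steer_hand:
  deltas:
    - {"aperture": 10}
    - {"aperture": 5}
    - {"aperture": 5}
    - {"aperture": 5}
    - {"aperture": 5}
    - {"aperture": 5}
  grip_force: 40

```text
time: 9.12
tool_pos: [483.4, -78.9, 70.2]
tcp_rot: [-179.9, 0.0, 102.9]
ft_force: [-4.6, -3.8, 0.4]
finger_gap: 12.9
grip_force: 39.1
```

```bash
python3 -c "
from h import *
s=r.sense();print(s['tool_pos'],s['ft_force'],s['grip_force'],s['finger_gap'])
p=s['tool_pos']-w2(C,(0,0,0));a=C[2];print(p[0]*np.cos(a)+p[1]*np.sin(a),-p[0]*np.sin(a)+p[1]*np.cos(a))
for q in np.linspace(0,1.35,17): b=q+.1974;print(round(q,2),'dy %.1f dz %.1f'%(140-142.8*np.cos(b),-142.8*np.sin(b)+28))
"
```

```text
[483.44356025 -78.90709031  70.17480856] [-4.62542449 -3.8124039   0.43825249] 39.08338487148285 12.901552907515056
-47.08554194669126 -0.49010693883138323
0.0 dy -0.0 dz -0.0
0.08 dy 2.8 dz -11.7
0.17 dy 6.7 dz -23.1
0.25 dy 11.4 dz -34.2
0.34 dy 17.1 dz -44.8
0.42 dy 23.7 dz -54.9
0.51 dy 31.1 dz -64.4
0.59 dy 39.3 dz -73.2
0.68 dy 48.2 dz -81.4
0.76 dy 57.7 dz -88.7
0.84 dy 67.9 dz -95.2
0.93 dy 78.5 dz -100.9
1.01 dy 89.6 dz -105.6
1.1 dy 101.0 dz -109.4
1.18 dy 112.7 dz -112.2
1.27 dy 124.6 dz -114.0
1.35 dy 136.7 dz -114.8
```

In the tool's units: -81.5 mm is -0.163, -73 mm is -0.146.

Request:
steer_hand:
  deltas:
    - {"dy": 0.006,"dz": -0.024,"aperture": 5}
    - {"dy": 0.014,"dz": -0.046,"aperture": 5}
    - {"dy": 0.023,"dz": -0.068,"aperture": 5}
    - {"dy": 0.034,"dz": -0.09,"aperture": 5}
    - {"dy": 0.048,"dz": -0.11,"aperture": 5}
    - {"dy": 0.062,"dz": -0.129,"aperture": 5}
    - {"dy": 0.079,"dz": -0.146,"aperture": 5}
    - {"dy": 0.096,"dz": -0.163,"aperture": 5}

```text
time: 10.12
tool_pos: [531.7, -67.5, 152.8]
tcp_rot: [179.9, -0.0, 102.9]
ft_force: [1.3, -0.5, -2.0]
finger_gap: 12.4
grip_force: 39.3
```

```bash
python3 -c "
from h import *
s=r.sense();print(s['joint_pos'].round(1));togo((-45+48.2,0,151.4))"
```

```text
[-12.7   0.4 101.    0.   78.6 -25.6]
[ 0.1 -0.   0.2] [-0.1  0.7  1.4]
```

In the tool's units: 88.5 mm is 0.177, 76.5 mm is 0.153.

Request:
steer_hand:
  deltas:
    - {"dy": 0.019,"dz": -0.014,"aperture": 5}
    - {"dy": 0.04,"dz": -0.027,"aperture": 5}
    - {"dy": 0.061,"dz": -0.039,"aperture": 5}
    - {"dy": 0.083,"dz": -0.048,"aperture": 5}
    - {"dy": 0.106,"dz": -0.056,"aperture": 5}
    - {"dy": 0.129,"dz": -0.061,"aperture": 5}
    - {"dy": 0.153,"dz": -0.065,"aperture": 5}
    - {"dy": 0.177,"dz": -0.0666,"aperture": 5}

```text
time: 11.12
tool_pos: [617.9, -47.0, 184.9]
tcp_rot: [180.0, -0.1, 102.9]
ft_force: [-1.0, 5.5, 1.6]
finger_gap: 12.5
grip_force: 39.6
```

Request:
steer_hand:
  deltas:
    - {"aperture": 5}
    - {"aperture": 5}
    - {"aperture": 5}
    - {"aperture": 5}

```text
time: 11.62
tool_pos: [617.7, -47.1, 184.9]
tcp_rot: [180.0, -0.1, 102.9]
ft_force: [-1.9, 6.1, 3.3]
finger_gap: 12.4
grip_force: 39.8
```

Run:
```python
from h import *
import cv2
s=r.sense();p=s['tool_pos']-w2(C,(0,0,0));a=C[2];x=p[0]*np.cos(a)+p[1]*np.sin(a);z=p[2]+19
print(x,z,"q from x,z",np.arctan2(z-61,95-x)-.1974,np.hypot(z-61,95-x))
p=[cv2.resize(cam(n)["pixels"][a:a+150,b:b+150],None,fx=2.6,fy=2.6) for n,a,b in(("top",112,225),("side",135,200))]
cv2.imwrite("pics/up.png",np.hstack(p))
```

```text
90.83873120462735 203.94577897925882 q from x,z 1.3442937261623968 143.00633512531692
```

View pics/up.png

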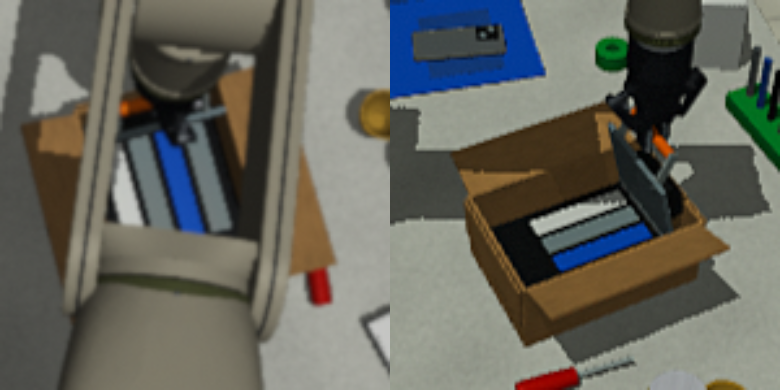

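The lid is near upright at about 1.34–1.36 rad, with the bar held at (660,145) in the side panel. Both flaps are back and the bystanders in view look undisturbed.

```bash
python3 -c "
from bench import r, cams, job
print(job.hand_in())"
```

```text
the job is handed in; nothing more can be done
None
```

I handed the job in at about 12 s of the 64 s. Both flaps were folded back to about 2.7 rad, and the lid was held by its orange bar at about 1.35 rad with a 40 N grip; no verdict was returned.

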